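# Press the wooden lid flush into the tilted-out semolina bin

### The arm

A 6-joint arm with a two-finger parallel gripper is mounted at the origin on the work surface. World frame = base frame: x ahead of the robot, y to its left, z up, the work surface at z = 0. Lengths are in mm, angles in rad, forces in N, time in s.
With the tool pointing down it reaches from about 275 to 1000 mm from the base axis. Payload 8.4 kg.
Tool frame: the origin (TCP) lies on the mounting face of the last link; the fingertips stand 173 mm ahead of it and the grasp point (between the pads) lies 155 mm ahead of it; z points along the fingers, y is the direction in which the jaws open and shut (so a half turn about z gives the same grasp; the last joint's range is limited). The gripper opens to 85 mm and grips with 20 to 120 N. Pads are 22 mm wide; open, the fingers measure 114 mm over their backs; the gripper's body (76 mm by 85 mm) begins 54 mm behind the grasp point. The pads swing forward as they close: fully open they stand 13 mm farther back than shut.
Start: joints at [-1.188, 0.353, 1.633, -0, 1.155, -0.002], TCP at [234.608, -579.3, 404.681] pointing down, gripper open.
Joint ranges: [-2.63, 2.63], [-0.92, 2.1], [0.06, 2.66], [-1.3, 4.44], [0, 2.69], [-3.02, 3.02]. Speed limits (rad/s): [2.22, 2.22, 2.79, 3.14, 3.14, 3.14].

### API

Orientations are given as [roll, pitch, yaw] about the fixed x, y, z axes, in that order (R = Rz(yaw) Ry(pitch) Rx(roll)).
In Python, from rig import readout, imaging, ticket gives the robot as it stands.
- The arm moves only by the tool step_arm, never from a script. Its argument "deltas" is a list of rows, each an object with "translation": the shift along the tool's x, y, z in cm, a list of three; "rot": the turn, a rotation vector about the tool's x, y, z in rad, a list of three. In form: [{"translation": [x, y, z], "rot": [rx, ry, rz]}, ...]. A call has 1 to 8 rows; each row is the pose to reach, as a shift and turn from the pose commanded when the call began, along the tool's axes at that moment; what a row does not reach only later rows make up. A row lasts 1/8 s, in which the tool goes at most 62.5 mm and 10.7 degrees, less where a joint would pass 70% of its speed; a pose out of reach is approached as far as the arm can. A call with a gripper value outside its range is refused whole. "grip" is the closure in counts, from 0 (fully open) to 255 (shut), set as the call begins (left out, the last holds). The fingers move at their own pace and stop on an object; "squeeze" is the grip in N (left out, the last holds). Time passes only in rows, so rows that repeat a pose let the fingers close. It gives the time, the measured TCP pose, the force and the opening at its end, in the units of the state.
- readout.sense(): the state, without advancing time (a new reading comes with each control period).
- imaging.grab_frame(name): name is "side" or "top"; returns a dict with "image" (384x512x3 uint8, red, green, blue), "camera_matrix" (3x3 intrinsics, pixels), "world_to_cam" (4x4, takes a point from world to camera coordinates). Camera axes: x right, y up, looking along -z (the intrinsics and any distortion apply to the point x, -y, -z); pixel columns grow to the right and rows downward; lengths in mm; the calibration is good to about 2 mm. A picture is of the moment at which its call begins. There is no depth.
- ticket.sign_off(): hands the job in, once; it reports no verdict.
The state is a dict: "clock": time; "qpos": joint angles; "qvel": joint speeds; "joint_efforts": joint torques, N m; "eef_pos": TCP position; "tcp_rot": TCP orientation; "contact_force": force on the tool from outside, world axes, zero at the start; "wrist_torque": the same for the moment, N m; "opening": opening from 0.0 (shut) to 1.0 (fully open).
Only numpy, scipy, OpenCV 4.12 (cv2) and the standard library are available. Lean on these libraries where they do the work, as an engineer would, in place of code of your own. Each camera call takes 0.05 s, during which the arm holds its last target.

### The job

Put the loose olive-wood lid, handle side out, into the sloping mouth of the tilted-out white semolina bin, and press it down past the rubber seals with steady hand pressure, no hard shove, until it sits fully home and level, flush with the rims at both ends. Leave it there, and leave the clay tajine lid, measuring cup and scoop where they stand.

Things in the scene. Friction and masses are not known exactly. Their poses are not given: they have to be found in the camera images.
- lid: Loose flat olive-wood lid, 110 mm (its x) by 150 mm (its y), 12 mm thick, about 0.24 kg, lying on the counter left or right, handle up. Origin: centre of its underside, z towards the handle side. It fits the mouth either way round (handle end left or right).
- handle (a point): Middle of the top of the lid's only handle: a dark wooden T-bar along the lid's x, 60 mm long, 14 mm wide, 12 mm high, on an 8 mm wide stem; its top is 28 mm above the lid's top face (40 mm above the underside), off centre at x = 0, y = +50 mm of the lid.
- mouth: Fixed mouth of the white bin, sloping down away from the robot at 28.6 degrees. Origin: centre of the seat plane where the lid's underside ends up, 152 mm over the counter; x up the slope towards the robot, z square out of the mouth. Recess 113 mm (x) by 153 mm (y) over a seat ledge. End and upper rims stand 12 mm over the seat (flush with a seated lid), the lower lip, at x = -56.5 mm, 20 mm.
- seal_mid (a point): Middle of one seal, 8 mm over the seat. A black sprung bead, 90 mm long along the mouth's x, at either end (mouth y = +-75 mm) bulges 3.5 mm into the recess: a loosely laid lid rests on both about 8 mm too high. Each side slips past its bead, down to the seat, at about 7 to 18 N square to the mouth, and friction then holds it. Pressing at one end leaves the other end proud.
- bin: Fixed housing with the bin; it does not move. Origin: on the counter below the mouth's centre, x towards the robot, z up. The bin, 200 mm wide, stands out on the far side below the mouth. White cheeks at y = +-130 to 142 mm, x = 40 to 160 mm, 245 mm high, carry the granite slab.
- slab_edge (a point): Middle of the upper edge, over the mouth, of the granite slab (290 mm wide, 140 mm deep, 25 mm thick, top 270 mm over the counter), 28 mm from the mouth's centre along the bin's x. It overhangs the mouth's upper edge: over the middle and upper part of the mouth a vertical gripper strikes it, one tilted square to the mouth clears it.
- tajine: Bystander, leave alone: loose conical terracotta tajine lid, 184 mm across, 146 mm high, on the side of the counter where the wooden lid is not. Origin at the centre of its underside.
- cup: Bystander, leave alone: loose steel measuring cup, 84 mm across, 80 mm high, flat handle 90 mm long along its -x at 74 mm height, beside the housing. Origin at the centre of its underside.
- scoop: Bystander, leave alone: loose olive-wood scoop about 175 mm long and 30 mm high, lying beside the housing, origin under the middle of its bowl, handle along its -x.
Things that resemble listed ones, but are neither listed nor needed, are in the scene too. What is shaped like the lid but yellow is not meant.

How it is judged (in metres and radians):
At the end, for the whole second after the job is handed in: The lid lies in the bin's mouth, handle out, centred within 6 mm, its underside within 2.5 mm of the seat plane and parallel to it within 0.025 rad (1.4 degrees), at rest; the tajine lid, cup and scoop are each within 30 mm of where they stood (x of lid in the frame of mouth between -0.006 and 0.006 m and y of lid in the frame of mouth between -0.006 and 0.006 m and z of lid in the frame of mouth between -0.003 and 0.0025 m and angle between the z axis of lid and the z axis of mouth, either way round below 0.025 rad and angle between lid's own z axis and vertical below 1 rad and linear speed of lid below 0.01 m/s and distance of each of tajine, cup, scoop from where it was at the start of the episode below 0.03 m); the robot touches nothing.
It fails at once if the lid is forced: more than 70 N between lid and bin (contact force between lid and bin above 70 N).
It fails at once if the tajine is pushed more than 30 mm from its place (distance of tajine from where it was at the start of the episode above 0.03 m).
It fails at once if the cup is pushed more than 30 mm from its place (distance of cup from where it was at the start of the episode above 0.03 m).
It fails at once if the scoop is pushed more than 30 mm from its place (distance of scoop from where it was at the start of the episode above 0.03 m).
It also fails if it takes over 61 s, if anything falls off the work surface, if the arm or the gripper's body presses on something with over 40 N, if the wrist force passes 120 N, or if a joint passes its speed limit or range.

## Working session

There is one attempt and no reset: what is moved stays moved. The work goes in short steps, Python scripts to look and compute and a tool call to move; the robot and the scene stay as the last step left them, time stands still between calls to the robot, and variables do not carry over. Pictures are saved under pics/ and viewed, and the job is handed in when it is done.

Besides the shell and the picture viewer there is one more tool, called in YAML: its name, and indented under it one key for each argument. step_arm: Moves the arm, as the interface text tells. Its arguments: {"type":"object","properties":{"deltas":{"type":"array","items":{"type":"object","properties":{"translation":{"type":"array","items":{"type":"number"}},"rot":{"type":"array","items":{"type":"number"}}}}},"grip":{"type":"number"},"squeeze":{"type":"number"}},"required":["deltas"]}

```bash
mkdir -p pics
cat > h.py <<'E'
import numpy as np, cv2
from rig import readout, imaging, ticket
def grab(n,f):
    d=imaging.grab_frame(n); np.savez(f'pics/{f}.npz',**d)
    cv2.imwrite(f'pics/{f}.png',cv2.cvtColor(d['image'],cv2.COLOR_RGB2BGR)); return d
def load(f): return dict(np.load(f'pics/{f}.npz'))
def ray(d,u,v):
    K=d['camera_matrix'];T=d['world_to_cam'];R=T[:3,:3];t=T[:3,3]
    p=np.linalg.solve(K,[u,v,1.]); p=np.array([p[0],-p[1],-p[2]])
    return -R.T@t, R.T@p/np.linalg.norm(p)
def onz(d,u,v,z):
    c,r=ray(d,u,v); return c+r*(z-c[2])/r[2]
def tri(d1,a,d2,b):
    c1,r1=ray(d1,*a);c2,r2=ray(d2,*b)
    s=np.linalg.lstsq(np.c_[r1,-r2],c2-c1,rcond=None)[0]
    p,q=c1+s[0]*r1,c2+s[1]*r2
    return (p+q)/2,np.linalg.norm(p-q)
def proj(d,P):
    T=d['world_to_cam'];p=T[:3,:3]@np.array(P,float)+T[:3,3];p=np.array([p[0],-p[1],-p[2]])
    q=d['camera_matrix']@p; return q[:2]/q[2]
E
python3 - <<'E'
from h import *
for n in('side','top'):
    d=grab(n,n+'0'); print(n,d['image'].shape,-d['world_to_cam'][:3,:3].T@d['world_to_cam'][:3,3],d['camera_matrix'].round(1).tolist(),d.keys())
print(readout.sense())
E
```

```text
side (384, 512, 3) [ 517.83505327  923.53251772 1146.88192954] [[458.1, 0.0, 253.2], [0.0, 458.1, 189.3], [0.0, 0.0, 1.0]] dict_keys(['image', 'camera_matrix', 'world_to_cam'])
top (384, 512, 3) [ 425.5824542   -78.86118164 1601.00499908] [[415.5, 0.0, 260.1], [0.0, 415.5, 188.0], [0.0, 0.0, 1.0]] dict_keys(['image', 'camera_matrix', 'world_to_cam'])
{'clock': 0.1, 'qpos': array([-1.18841405e+00,  3.53586873e-01,  1.63406619e+00, -2.93120403e-06,
        1.15520677e+00, -2.36511701e-03]), 'qvel': array([-0.00010272, -0.00189091, -0.00117091, -0.000915  , -0.00010566,
       -0.00071126]), 'joint_efforts': array([-6.95739818e-04, -6.06359339e+01, -3.42819500e+01,  4.47059904e-05,
        3.85757448e-03,  2.29310569e-05]), 'eef_pos': array([ 234.51792756, -579.10138615,  404.02888197]), 'tcp_rot': array([-3.14032547e+00, -3.16837663e-07,  3.84748578e-01]), 'contact_force': array([-0.5392064 ,  0.63290113, -0.51010958]), 'wrist_torque': array([ 0.0433798 , -0.00557282, -0.06504048]), 'opening': 0.9990695465670406}
```

View pics/side0.png

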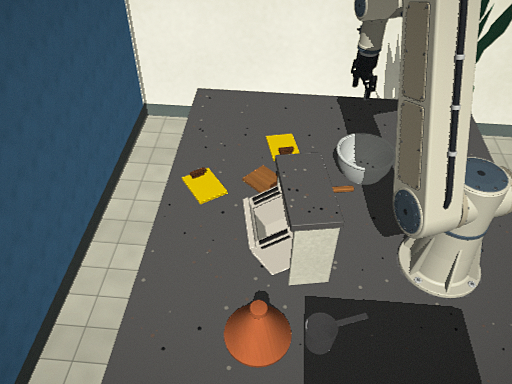

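View pics/top0.png

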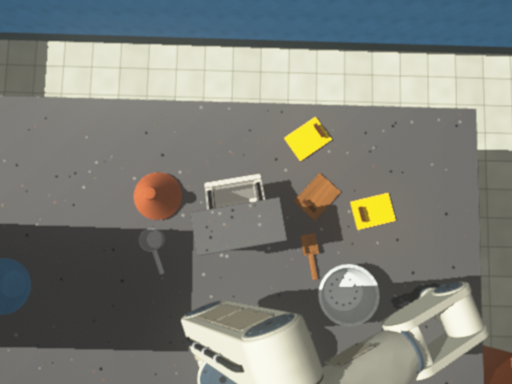

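The top view shows three lid shapes: brown at (319,196), yellow at (308,138) and yellow at (373,211). Only the brown one fits "olive wood". The scoop is at (312,255), the cup at (152,240), the tajine at (158,196) and the mouth at (235,190). I'll confirm in enlarged crops.

Run:
```python
from h import *
a=cv2.imread('pics/top0.png')[165:265,190:350]; b=cv2.imread('pics/side0.png')[140:280,230:360]
a=cv2.resize(a,None,fx=5,fy=5,interpolation=cv2.INTER_CUBIC); b=cv2.resize(b,None,fx=4,fy=4,interpolation=cv2.INTER_CUBIC)
cv2.imwrite('pics/ca.png',a);cv2.imwrite('pics/cb.png',b)
```

```text
(no output)
```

View pics/ca.png

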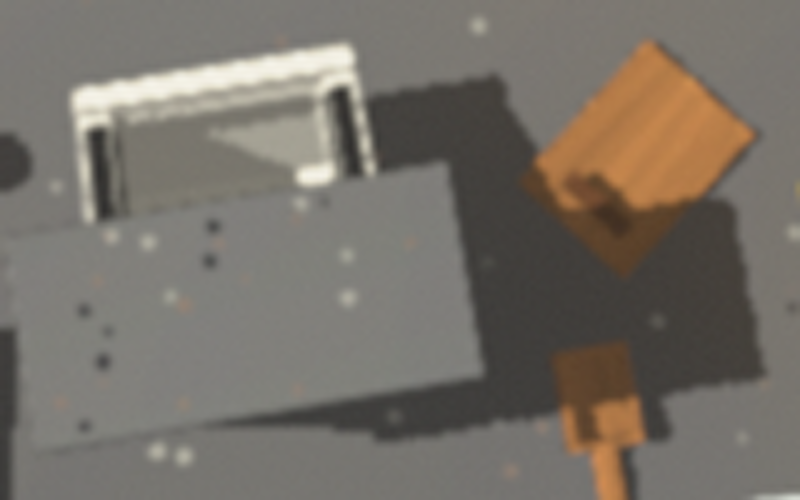

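View pics/cb.png

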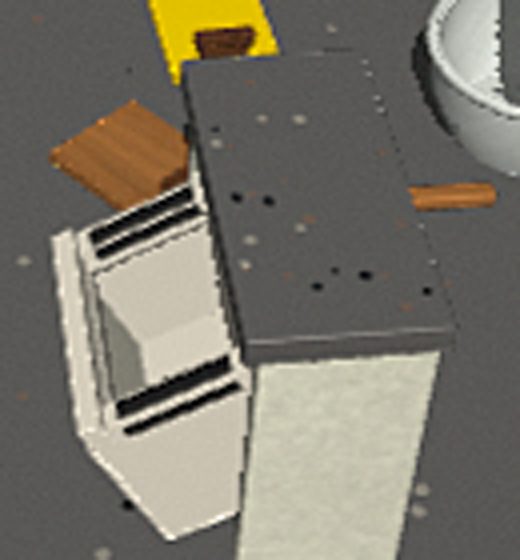

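Run:
```python
from h import *
d=load('top0'); s=load('side0')
hsv=cv2.cvtColor(d['image'],cv2.COLOR_RGB2HSV)
m=((hsv[...,0]<22)&(hsv[...,1]>90)&(hsv[...,2]>35)).astype(np.uint8)
m[:165]=0;m[225:]=0;m[:,:288]=0;m[:,348:]=0
c=max(cv2.findContours(m,0,1)[0],key=cv2.contourArea)
r=cv2.minAreaRect(c);bp=cv2.boxPoints(r)+0.0
B=np.array([onz(d,*p,12) for p in bp]);print(bp.round(1).tolist());print('lid corners',B.round(1).tolist())
print('edges',[np.linalg.norm(B[i]-B[(i+1)%4]).round(1) for i in range(4)],'ctr',B.mean(0).round(1))
for i in range(2):
  e=B[i+1]-B[i];print(np.degrees(np.arctan2(e[1],e[0])))
f=lambda x,y:(190+x/5-.4,165+y/5-.4)
for z in (34,40):print('handle',z,onz(d,*f(600,203),z).round(1))
S=np.array([onz(d,*f(*p),270) for p in [(448,160),(485,375),(35,450),(5,238)]])
print('slab',S.round(1).tolist(),[np.linalg.norm(S[i]-S[(i+1)%4]).round(1) for i in range(4)])
g=lambda x,y:(230+x/4-.375,140+y/4-.375)
S2=np.array([onz(s,*g(*p),270) for p in [(182,62),(355,52),(455,328),(248,343)]])
print('slab side',S2.round(1).tolist(),[np.linalg.norm(S2[i]-S2[(i+1)%4]).round(1) for i in range(4)])
```

```text
[[292.79998779296875, 200.39999389648438], [319.70001220703125, 171.8000030517578], [341.29998779296875, 192.0], [314.3999938964844, 220.6999969482422]]
lid corners [[538.4, -221.9, 12.0], [652.0, -324.1, 12.0], [575.6, -408.1, 12.0], [463.0, -305.7, 12.0]]
edges [np.float64(152.8), np.float64(113.6), np.float64(152.2), np.float64(112.7)] ctr [ 557.3 -315.    12. ]
-41.96160222999771
-132.29919389017928
handle 34 [ 520.4 -283.8   34. ]
handle 40 [ 520.  -283.1   40. ]
slab [[531.3, -154.8, 270.0], [394.7, -181.0, 270.0], [340.8, 103.0, 270.0], [474.3, 127.3, 270.0]] [np.float64(139.1), np.float64(289.1), np.float64(135.6), np.float64(287.8)]
slab side [[528.3, -152.2, 270.0], [397.8, -177.2, 270.0], [338.8, 102.0, 270.0], [472.4, 127.9, 270.0]] [np.float64(132.9), np.float64(285.4), np.float64(136.1), np.float64(285.6)]
```

```bash
cat >> h.py <<'E'
from scipy.spatial.transform import Rotation as Ro
import json
def pose(p,r): return np.array(p,float),(Ro.from_euler('xyz',r) if not isinstance(r,Ro) else r)
def delta(c,t):
    (p,R),(q,S)=c,t
    return (R.inv().apply(q-p)/10).round(3),(R.inv()*S).as_rotvec().round(4)
def apply(c,tr,rv):
    return c[0]+c[1].apply(np.array(tr)*10), c[1]*Ro.from_rotvec(rv)
def save(c): json.dump([c[0].tolist(),c[1].as_quat().tolist()],open('cmd.json','w'))
def cmd():
    a=json.load(open('cmd.json')); return np.array(a[0]),Ro.from_quat(a[1])
# nominal bin
YAW=np.radians(11.3); MC=np.array([529,-7.5,152.]); SL=np.radians(28.6)
def mouthR(yaw=YAW):
    bx=np.array([-np.cos(yaw),-np.sin(yaw),0]);z=np.array([0,0,1.])
    mx=bx*np.cos(SL)+z*np.sin(SL); mz=-bx*np.sin(SL)+z*np.cos(SL)
    return np.c_[mx,np.cross(mz,mx),mz]
def mw(p,c=None,yaw=YAW): return (MC if c is None else c)+mouthR(yaw)@np.array(p,float)
E
python3 - <<'E'
from h import *
c=pose([234.608,-579.3,404.681],[np.pi,0,.3848]);save(c)
print(delta(c,pose([520.3,-282.5,300],[np.pi,0,np.radians(48)])))
for n,f,o in(('top0',6,(215,165)),('side0',5,(235,170))):
    d=load(n);im=cv2.imread(f'pics/{n}.png');w=100 if n=='top0' else 100
    h=70 if n=='top0' else 110
    im=cv2.resize(im[o[1]:o[1]+h,o[0]:o[0]+w],None,fx=f,fy=f,interpolation=cv2.INTER_CUBIC)
    P=[(-56.5,-76.5,20),(-56.5,76.5,20),(-56.5,-76.5,12),(56.5,-76.5,12),(-56.5,76.5,12),(56.5,76.5,12),(-45,-71.5,8),(-45,71.5,8),(45,-71.5,8),(45,71.5,8)]
    for i,p in enumerate(P):
        u=(proj(d,mw(p))-o+.5)*f-.5
        cv2.circle(im,tuple(int(x) for x in u),3,[(0,0,255),(0,255,0),(255,0,0)][0 if i<2 else 1 if i<6 else 2],1)
    cv2.imwrite(f'pics/ov_{n}.png',im)
E
```

```text
(array([ 37.621, -16.785,  10.468]), array([-0.   ,  0.   , -0.453]))
```

View pics/ov_top0.png

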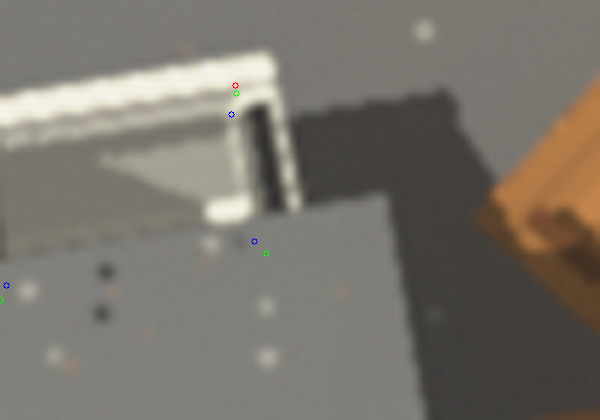

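View pics/ov_side0.png

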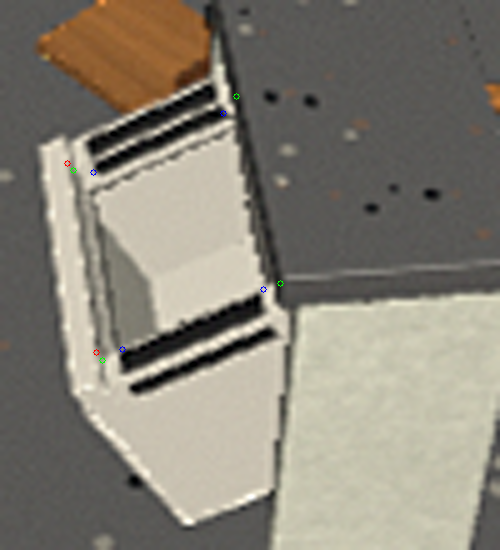

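Run:
```python
from h import *
im=cv2.imread('pics/side0.png')[190:250,240:296]
cv2.imwrite('pics/z1.png',cv2.resize(im,None,fx=10,fy=10,interpolation=cv2.INTER_NEAREST))
im=cv2.imread('pics/top0.png')[170:212,200:270]
cv2.imwrite('pics/z2.png',cv2.resize(im,None,fx=11,fy=11,interpolation=cv2.INTER_NEAREST))
def inm(d,u,v,zm):
    c,r=ray(d,u,v);R=mouthR();a=R.T@(c-MC);b=R.T@r
    return (a+b*(zm-a[2])/b[2]).round(1)
s=load('side0');t=load('top0')
g=lambda x,y:(235+(x+.5)/5-.5,170+(y+.5)/5-.5)
k=lambda x,y:(215+(x+.5)/6-.5,165+(y+.5)/6-.5)
for nm,q in dict(nin1=(192,322),nin2=(192,342),nout1=(205,355),nout2=(208,368),fin1=(155,148),fin2=(158,135),fout1=(148,122),fout2=(150,108)).items(): print(nm,inm(s,*g(*q),12),inm(s,*g(*q),8))
for nm,q in dict(outer=(290,150),b2=(275,150),b1=(253,150),w=(232,150),lipcorner=(272,55)).items(): print(nm,inm(t,*k(*q),12),inm(t,*k(*q),20))
```

```text
nin1 [  1.  -76.7  12. ] [ -0.3 -73.1   8. ]
nin2 [ -1.2 -90.4  12. ] [ -2.6 -86.9   8. ]
nout1 [   4.9 -102.9   12. ] [  3.5 -99.5   8. ]
nout2 [   5.1 -112.5   12. ] [   3.8 -109.1    8. ]
fin1 [-1.2 65.  12. ] [-2.6 69.2  8. ]
fin2 [ 2.3 74.4 12. ] [ 0.9 78.6  8. ]
fout1 [-2.5 88.7 12. ] [-3.9 92.9  8. ]
fout2 [ 0.5 99.5 12. ] [ -0.9 103.8   8. ]
outer [-10.3 101.2  12. ] [ -5.  100.9  20. ]
b2 [-12.1  92.7  12. ] [-6.8 92.4 20. ]
b1 [-14.8  80.1  12. ] [-9.4 79.9 20. ]
w [-17.3  68.   12. ] [-11.9  67.9  20. ]
lipcorner [-79.8 101.7  12. ] [-74.  101.3  20. ]
```

View pics/z1.png

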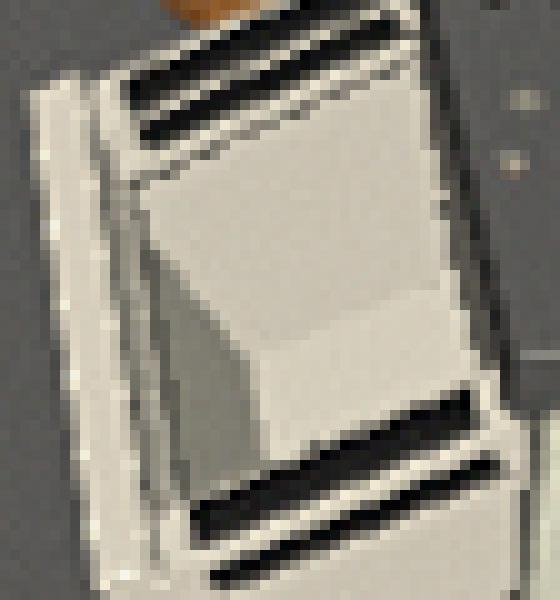

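View pics/z2.png

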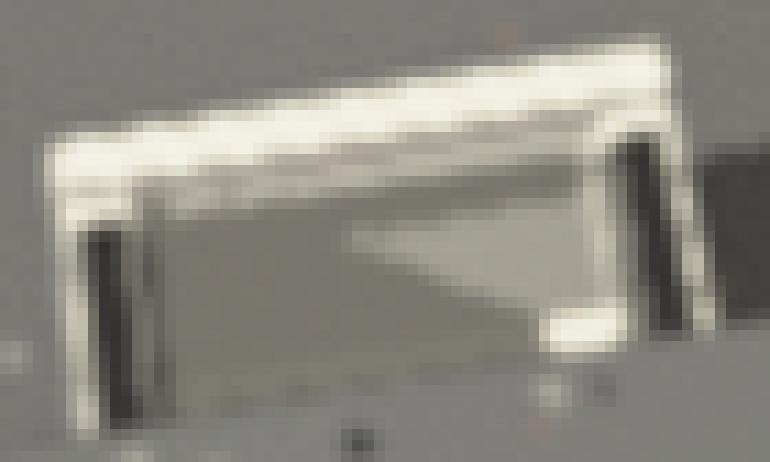

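step_arm:
  deltas:
    - {"translation": [37.62, -16.79, 10.47], "rot": [0, 0, -0.453]}
    - {"translation": [37.62, -16.79, 10.47], "rot": [0, 0, -0.453]}
    - {"translation": [37.62, -16.79, 10.47], "rot": [0, 0, -0.453]}
    - {"translation": [37.62, -16.79, 10.47], "rot": [0, 0, -0.453]}
    - {"translation": [37.62, -16.79, 10.47], "rot": [0, 0, -0.453]}
    - {"translation": [37.62, -16.79, 10.47], "rot": [0, 0, -0.453]}
    - {"translation": [37.62, -16.79, 10.47], "rot": [0, 0, -0.453]}
    - {"translation": [37.62, -16.79, 10.47], "rot": [0, 0, -0.453]}

```text
clock: 1.1
eef_pos: [521.8, -279.8, 298.6]
tcp_rot: [-3.14, 0.0, 0.842]
contact_force: [-1.2, -0.7, -0.3]
opening: 1.005
```

Run:
```python
from h import *
def inm(d,u,v,zm):
    c,r=ray(d,u,v);R=mouthR();a=R.T@(c-MC);b=R.T@r
    return (a+b*(zm-a[2])/b[2]).round(1)
t=load('top0');s=load('side0')
k=lambda x,y:(200+(x+.5)/11-.5,170+(y+.5)/11-.5)
for nm,q in dict(Lo=(62,330),Lb1=(93,330),Lb2=(125,330),Rb1=(635,240),Rb2=(675,240),Ro=(705,240),lipL=(45,145),lipR=(670,40),lipinL=(60,195),lipinR=(600,110),beadRtop=(640,140),beadLtop=(100,225),).items(): print(nm,inm(t,*k(*q),12),inm(t,*k(*q),20))
g=lambda x,y:(240+(x+.5)/10-.5,190+(y+.5)/10-.5)
for nm,q in dict(lipfar=(30,90),lipfarin=(85,85),lipnear=(95,585),nearblkL=(190,525),nearblkR=(480,405),farblkL=(140,130),farblkR=(400,25),fouL=(128,92),ninR=(470,392)).items(): print(nm,inm(s,*g(*q),12),inm(s,*g(*q),20))
```

```text
Lo [ -10.4 -102.5   12. ] [  -5.1 -101.5   20. ]
Lb1 [ -8.4 -92.8  12. ] [ -3.1 -91.9  20. ]
Lb2 [ -6.4 -82.8  12. ] [ -1.1 -81.9  20. ]
Rb1 [-7.  80.7 12. ] [-1.7 80.5 20. ]
Rb2 [-4.4 93.2 12. ] [ 0.9 92.9 20. ]
Ro [ -2.5 102.5  12. ] [  2.8 102.1  20. ]
lipL [ -82.8 -102.    12. ] [ -77. -101.   20.]
lipR [-81.9 104.   12. ] [-76.1 103.6  20. ]
lipinL [-62.2 -98.8  12. ] [-56.5 -97.8  20. ]
lipinR [-59.1  77.3  12. ] [-53.4  77.2  20. ]
beadRtop [-44.7  88.2  12. ] [-39.2  88.   20. ]
beadLtop [-47.9 -87.1  12. ] [-42.3 -86.2  20. ]
lipfar [-76.6 111.2  12. ] [-73.2 102.5  20. ]
lipfarin [-57.8 102.6  12. ] [-54.6  94.   20. ]
lipnear [-77.9 -89.7  12. ] [-74.5 -96.7  20. ]
nearblkL [-46.2 -83.   12. ] [-43.1 -90.1  20. ]
nearblkR [ 45.4 -84.6  12. ] [ 47.8 -91.6  20. ]
farblkL [-41.9  73.6  12. ] [-38.8  65.2  20. ]
farblkR [47.  68.3 12. ] [49.4 59.9 20. ]
fouL [-43.9  91.5  12. ] [-40.7  82.9  20. ]
ninR [ 43.4 -78.7  12. ] [ 45.8 -85.8  20. ]
```

step_arm:
  deltas:
    - {"translation": [0, 0, 5.0], "rot": [0, 0, 0]}
    - {"translation": [0, 0, 9.0], "rot": [0, 0, 0]}
    - {"translation": [0, 0, 11.1], "rot": [0, 0, 0]}
    - {"translation": [0, 0, 11.1], "rot": [0, 0, 0]}

```text
clock: 1.6
eef_pos: [519.0, -282.8, 187.5]
tcp_rot: [-3.138, 0.001, 0.837]
contact_force: [0.0, 0.6, 0.1]
opening: 0.999
```

Run:
```python
from h import *
save(pose([520.3,-282.5,189],[np.pi,0,np.radians(48)]))
s=readout.sense();print(s['eef_pos'],s['tcp_rot'],s['contact_force'],s['qpos'].round(2))
for n in('top','side'):
    d=grab(n,n+'1')
t=cv2.imread('pics/top1.png')[160:260,260:380];s=cv2.imread('pics/side1.png')[130:220,230:340]
cv2.imwrite('pics/c1.png',cv2.resize(t,None,fx=6,fy=6,interpolation=2))
cv2.imwrite('pics/c2.png',cv2.resize(s,None,fx=6,fy=6,interpolation=2))
```

```text
[ 519.02031564 -282.78388164  187.50292942] [-3.13815920e+00  1.01066391e-03  8.37109878e-01] [0.00113056 0.63874761 0.06037099] [-0.5   0.58  1.85 -0.    0.72  0.23]
```

View pics/c1.png

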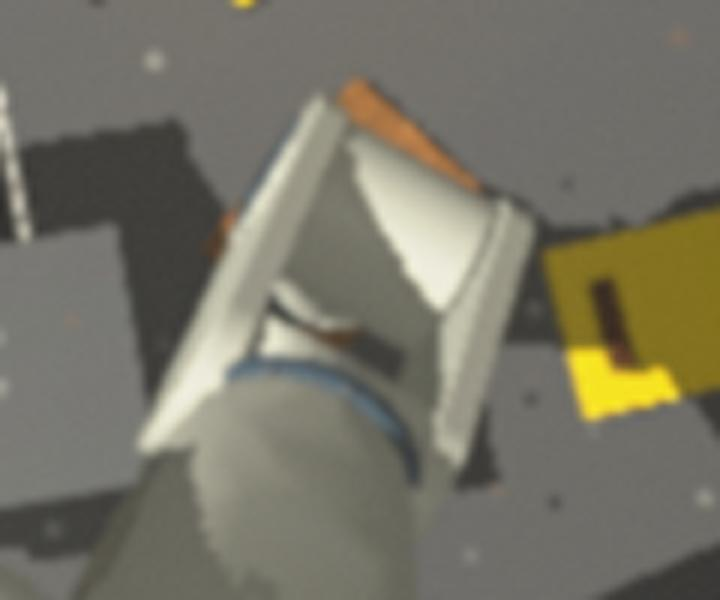

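View pics/c2.png

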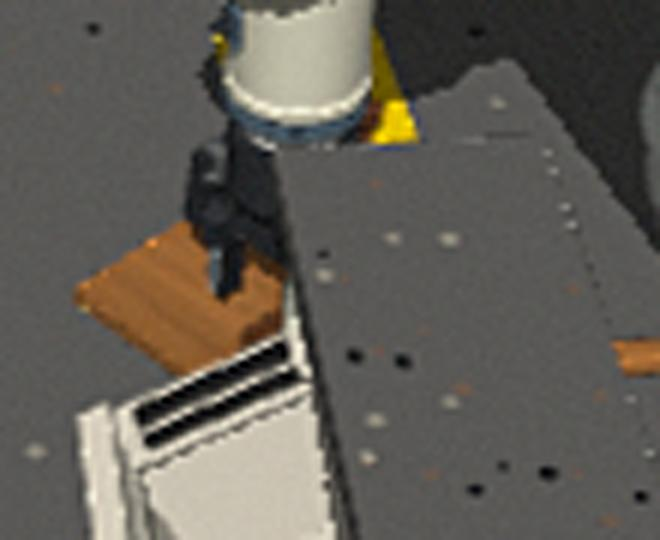

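step_arm:
  deltas:
    - {"translation": [0, 0, 0], "rot": [0, 0, 0]}
    - {"translation": [0, 0, 0], "rot": [0, 0, 0]}
    - {"translation": [0, 0, 0], "rot": [0, 0, 0]}
    - {"translation": [0, 0, 0], "rot": [0, 0, 0]}
    - {"translation": [0, 0, 0], "rot": [0, 0, 0]}
    - {"translation": [0, 0, 0], "rot": [0, 0, 0]}
    - {"translation": [0, 0, 0], "rot": [0, 0, 0]}
    - {"translation": [0, 0, 0], "rot": [0, 0, 0]}
  grip: 255
  squeeze: 90

```text
clock: 2.7
eef_pos: [520.4, -282.5, 189.5]
tcp_rot: [3.141, -0.0, 0.838]
contact_force: [-1.5, 0.6, 5.3]
opening: 0.141
```

Run:
```python
from h import *
c=cmd();print(c[0])
R=mouthR();TR=Ro.from_matrix(np.c_[-R[:,0],R[:,1],-R[:,2]])
u=(c[0]+[0,0,231],c[1]);print(delta(c,u))
w=(np.array([690,-250,430.]),TR);d=delta(u,w);print(d); w=apply(u,d[0].round(2),d[1].round(3))
v=(mw([0,-50,289.5]),TR);print(v[0],delta(w,v),TR.as_euler('xyz'))
```

```text
[ 520.3 -282.5  189. ]
(array([ -0. ,   0. , -23.1]), array([0., 0., 0.]))
(array([13.77 , 10.436, -1.   ]), array([ 0.1598, -0.4818,  0.627 ]))
[655.09753998  68.68520293 406.17607139] (array([  3.617, -31.938,   0.745]), array([-0.0001,  0.0002,  0.    ])) [3.14159265 0.49916417 0.19722221]
```

step_arm:
  deltas:
    - {"translation": [0, 0, -2.0], "rot": [0, 0, 0]}
    - {"translation": [0, 0, -6.0], "rot": [0, 0, 0]}
    - {"translation": [0, 0, -11.0], "rot": [0, 0, 0]}
    - {"translation": [0, 0, -16.0], "rot": [0, 0, 0]}
    - {"translation": [0, 0, -21.0], "rot": [0, 0, 0]}
    - {"translation": [0, 0, -23.1], "rot": [0, 0, 0]}
    - {"translation": [0, 0, -23.1], "rot": [0, 0, 0]}

```text
clock: 3.58
eef_pos: [520.3, -282.5, 422.7]
tcp_rot: [3.138, -0.001, 0.838]
contact_force: [-0.7, -0.3, -2.7]
opening: 0.142
```

step_arm:
  deltas:
    - {"translation": [2.0, 1.5, -0.1], "rot": [0.02, -0.06, 0.08]}
    - {"translation": [4.6, 3.5, -0.3], "rot": [0.053, -0.16, 0.209]}
    - {"translation": [6.9, 5.2, -0.5], "rot": [0.08, -0.24, 0.313]}
    - {"translation": [9.2, 7.0, -0.7], "rot": [0.107, -0.321, 0.418]}
    - {"translation": [11.5, 8.7, -0.8], "rot": [0.133, -0.402, 0.523]}
    - {"translation": [13.77, 10.44, -1.0], "rot": [0.16, -0.482, 0.627]}
    - {"translation": [13.77, 10.44, -1.0], "rot": [0.16, -0.482, 0.627]}
    - {"translation": [13.77, 10.44, -1.0], "rot": [0.16, -0.482, 0.627]}

```text
clock: 4.58
eef_pos: [689.5, -250.0, 428.5]
tcp_rot: [-3.14, 0.5, 0.199]
contact_force: [-0.1, 0.0, -1.8]
opening: 0.138
```

Run:
```python
from h import *
c=cmd();c=apply(c,[0,0,-23.1],[0,0,0]);c=apply(c,[13.77,10.44,-1.0],[.16,-.482,.627]);save(c)
s=readout.sense();print(c[0],c[1].as_euler('xyz'),s['eef_pos'],s['tcp_rot'],s['qpos'].round(2))
d=grab('top','top2');d=grab('side','side2')
```

```text
[ 690.02360428 -250.02619284  430.        ] [-3.14146687  0.49936948  0.19724085] [ 689.49275683 -250.0498587   428.52444218] [-3.13977253  0.50029034  0.19949469] [-0.3   0.64  1.17 -0.23  1.78  1.08]
```

View pics/top2.png

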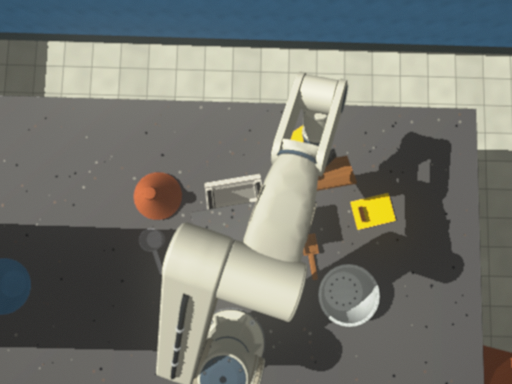

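View pics/side2.png

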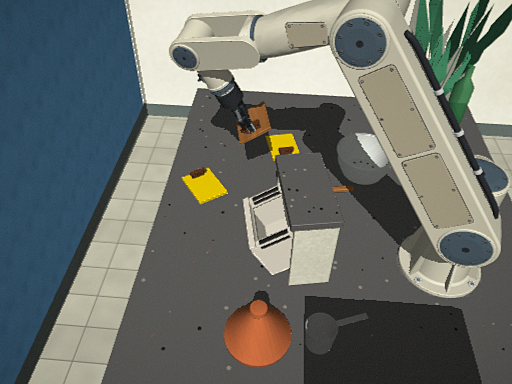

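step_arm:
  deltas:
    - {"translation": [3.62, -2.0, 0.0], "rot": [0, 0, 0]}
    - {"translation": [3.62, -7.0, 0.0], "rot": [0, 0, 0]}
    - {"translation": [3.62, -12.5, 0.3], "rot": [0, 0, 0]}
    - {"translation": [3.62, -18.0, 0.5], "rot": [0, 0, 0]}
    - {"translation": [3.62, -23.5, 0.75], "rot": [0, 0, 0]}
    - {"translation": [3.62, -29.0, 0.75], "rot": [0, 0, 0]}
    - {"translation": [3.62, -31.94, 0.75], "rot": [0, 0, 0]}
    - {"translation": [3.62, -31.94, 0.75], "rot": [0, 0, 0]}

```text
clock: 5.68
eef_pos: [654.0, 70.3, 406.9]
tcp_rot: [-3.141, 0.498, 0.2]
contact_force: [-0.1, -0.0, -2.1]
opening: 0.141
```

step_arm:
  deltas:
    - {"translation": [0, 0, 2.0], "rot": [0, 0, 0]}
    - {"translation": [0, 0, 4.0], "rot": [0, 0, 0]}
    - {"translation": [0, 0, 5.0], "rot": [0, 0, 0]}
    - {"translation": [0, 0, 5.0], "rot": [0, 0, 0]}

```text
clock: 6.18
eef_pos: [631.3, 63.2, 362.1]
tcp_rot: [-3.141, 0.5, 0.197]
contact_force: [0.6, -0.4, -1.8]
opening: 0.143
```

Run:
```python
from h import *
c=cmd();c=apply(c,[3.62,-31.94,.75],[0,0,0]);c=apply(c,[0,0,5.0],[0,0,0]);save(c)
s=readout.sense();print((mouthR().T@(c[0]-MC)).round(1),(mouthR().T@(s['eef_pos']-MC)).round(1),c[1].as_euler('xyz').round(4),s['tcp_rot'].round(4),s['contact_force'])
for n in('top','side'):
    d=grab(n,n+'3')
t=cv2.imread('pics/top3.png')[160:230,190:300];s=cv2.imread('pics/side3.png')[150:270,200:330]
cv2.imwrite('pics/c1.png',cv2.resize(t,None,fx=6,fy=6,interpolation=2))
cv2.imwrite('pics/c2.png',cv2.resize(s,None,fx=5,fy=5,interpolation=2))
```

```text
[ -0.  -50.  239.4] [  0.3 -49.3 239.2] [-3.1415  0.4994  0.1972] [-3.1415  0.4998  0.1965] [ 0.57557464 -0.39344742 -1.84834137]
```

View pics/c1.png

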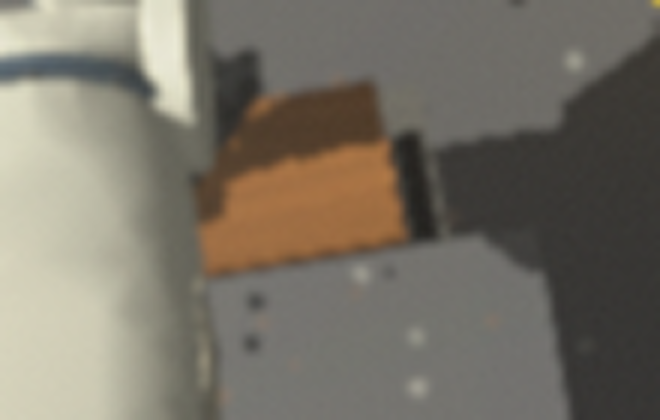

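View pics/c2.png

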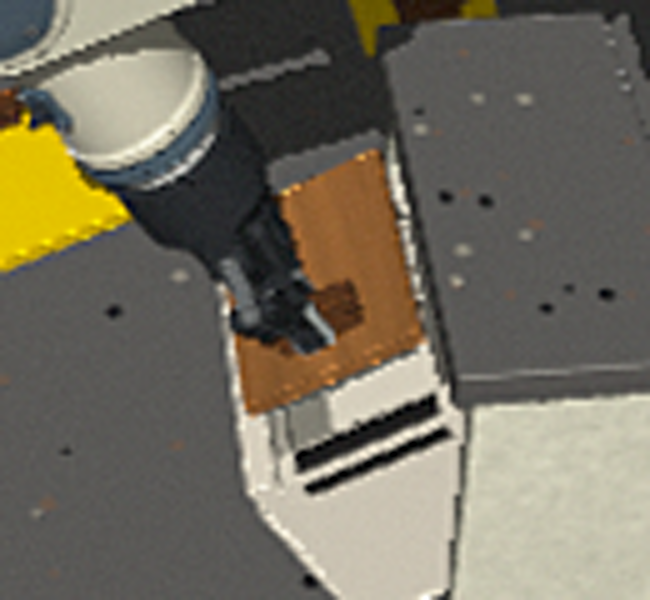

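```bash
cat >> h.py <<'E'
def inm(d,u,v,zm):
    c,r=ray(d,u,v);R=mouthR();a=R.T@(c-MC);b=R.T@r
    return (a+b*(zm-a[2])/b[2]).round(1)
def zoom(n,x0,y0,w,h,f,out):
    cv2.imwrite(out,cv2.resize(cv2.imread(f'pics/{n}.png')[y0:y0+h,x0:x0+w],None,fx=f,fy=f,interpolation=cv2.INTER_NEAREST))
E
python3 - <<'E'
from h import *
zoom('side3',243,175,56,64,9,'pics/z1.png'); zoom('top3',218,166,50,38,14,'pics/z2.png')
E
```

```text
(no output)
```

View pics/z1.png

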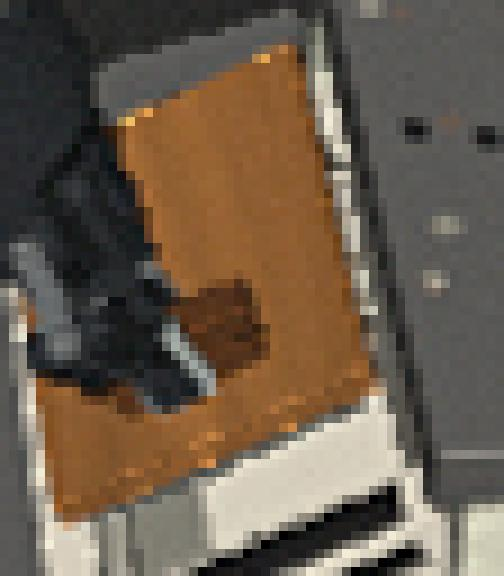

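View pics/z2.png

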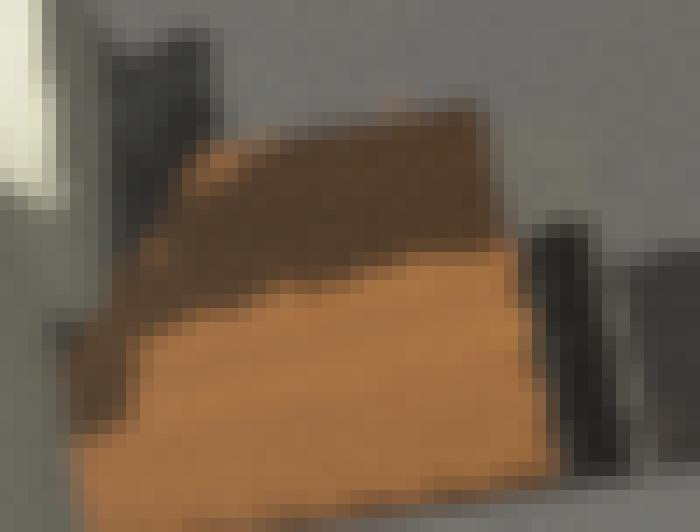

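Run:
```python
from h import *
s=load('side3');t=load('top3')
g=lambda x,y:(243+(x+.5)/9-.5,175+(y+.5)/9-.5)
k=lambda x,y:(218+(x+.5)/14-.5,166+(y+.5)/14-.5)
for q in [(62,522),(210,464),(380,394)]: print('near bottom',inm(s,*g(*q),50))
for q in [(118,120),(300,44)]: print('far top',inm(s,*g(*q),62))
for q in [(304,50),(378,375)]: print('up top',inm(s,*g(*q),62))
for q in [(484,100),(520,240),(562,460)]: print('T far top',inm(t,*k(*q),62))
for q in [(265,128),(482,98)]: print('T low top',inm(t,*k(*q),62))
```

```text
near bottom [-53.9 -70.6  50. ]
near bottom [ -2.1 -73.2  50. ]
near bottom [ 56.3 -74.9  50. ]
far top [-8.1 75.4 62. ]
far top [59.4 71.7 62. ]
up top [60.2 68.2 62. ]
up top [ 60.6 -78.5  62. ]
T far top [-53.6  73.8  62. ]
T far top [-10.4  76.2  62. ]
T far top [54.  76.5 62. ]
T low top [-56.5  19.5  62. ]
T low top [-54.3  73.4  62. ]
```

step_arm:
  deltas:
    - {"translation": [0, 0, 1.2], "rot": [0, 0, 0]}
    - {"translation": [0, 0, 2.4], "rot": [0, 0, 0]}
    - {"translation": [0, 0, 2.4], "rot": [0, 0, 0]}
    - {"translation": [0, 0, 2.4], "rot": [0, 0, 0]}

```text
clock: 6.78
eef_pos: [620.4, 61.9, 341.2]
tcp_rot: [-3.141, 0.499, 0.197]
contact_force: [0.4, 0.1, -2.1]
opening: 0.14
```

Run:
```python
from h import *
c=cmd();c=apply(c,[0,0,2.4],[0,0,0]);save(c)
s=readout.sense();print((mouthR().T@(c[0]-MC)).round(1),(mouthR().T@(s['eef_pos']-MC)).round(1),s['contact_force'])
for n in('top','side'): grab(n,n+'4')
zoom('side4',236,180,64,66,9,'pics/z1.png'); zoom('top4',218,166,50,38,14,'pics/z2.png')
```

```text
[ -0.  -50.  215.4] [ -0.  -50.1 215.5] [ 0.43633621  0.10491243 -2.07990885]
```

View pics/z1.png

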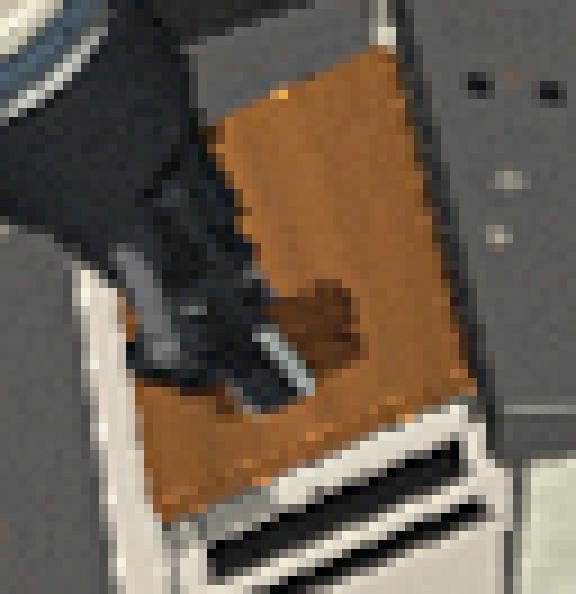

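View pics/z2.png

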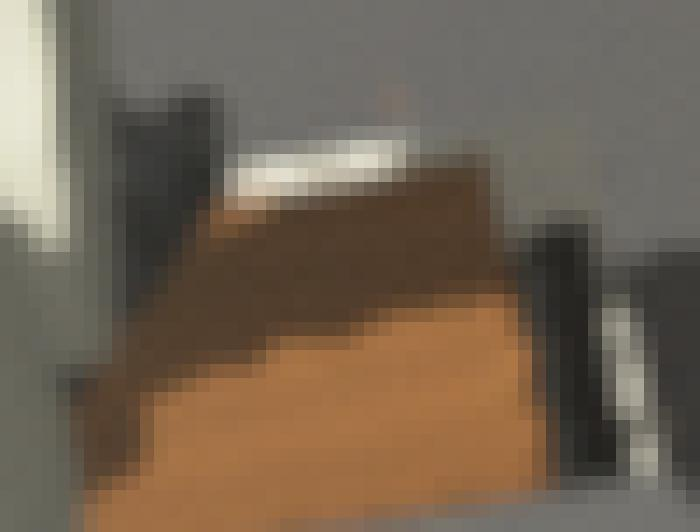

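Run:
```python
from h import *
s=load('side4');t=load('top4')
g=lambda x,y:(236+(x+.5)/9-.5,180+(y+.5)/9-.5)
k=lambda x,y:(218+(x+.5)/14-.5,166+(y+.5)/14-.5)
z=25.9
for q in [(162,522),(265,482),(475,396)]: print('near bottom',inm(s,*g(*q),z))
for q in [(208,116),(385,45)]: print('far top',inm(s,*g(*q),z+12))
for q in [(398,50),(476,375)]: print('up top',inm(s,*g(*q),z+12))
for q in [(208,545),(460,443)]: print('S blk in',inm(s,*g(*q),12))
for q in [(215,578),(465,475)]: print('S blk out',inm(s,*g(*q),12))
for q in [(490,160),(525,310),(555,475)]: print('T far top',inm(t,*k(*q),z+12))
for q in [(240,205),(490,160)]: print('T low top',inm(t,*k(*q),z+12))
for q in [(534,235),(574,475)]: print('T blk in',inm(t,*k(*q),12))
for q in [(588,235),(625,475)]: print('T blk out',inm(t,*k(*q),12))
for q in [(610,290),(655,475)]: print('T wht',inm(t,*k(*q),12))
```

```text
near bottom [-53.7 -72.3  25.9]
near bottom [-17.1 -74.1  25.9]
near bottom [ 55.9 -76.   25.9]
far top [-10.1  77.6  37.9]
far top [56.1 73.  37.9]
up top [60.1 68.1 37.9]
up top [ 61.2 -79.   37.9]
S blk in [-44.9 -76.5  12. ]
S blk in [ 43.7 -78.9  12. ]
S blk out [-44.4 -90.3  12. ]
S blk out [ 43.  -91.8  12. ]
T far top [-52.7  73.1  37.9]
T far top [-6.3 74.8 37.9]
T far top [42.4 74.7 37.9]
T low top [-52.1   9.8  37.9]
T low top [-52.7  73.1  37.9]
T blk in [-46.   81.1  12. ]
T blk in [26.8 79.8 12. ]
T blk out [-43.2  94.5  12. ]
T blk out [29.4 92.2 12. ]
T wht [-25.5  97.3  12. ]
T wht [30.9 99.4 12. ]
```

step_arm:
  deltas:
    - {"translation": [0, 0, 0.4], "rot": [0, 0, 0]}
    - {"translation": [0, 0, 0.8], "rot": [0, 0, 0]}
    - {"translation": [0, 0, 1.05], "rot": [0, 0, 0]}
    - {"translation": [0, 0, 1.05], "rot": [0, 0, 0]}

```text
clock: 7.38
eef_pos: [615.2, 60.8, 331.7]
tcp_rot: [-3.141, 0.5, 0.197]
contact_force: [-0.2, -1.0, -1.9]
opening: 0.146
```

```bash
cat >> h.py <<'E'
def st(tr=None):
    c=cmd()
    if tr is not None: c=apply(c,tr,[0,0,0]);save(c)
    s=readout.sense();R=mouthR()
    print('t',s['clock'],'cmd',(R.T@(c[0]-MC)).round(2),'meas',(R.T@(s['eef_pos']-MC)).round(2),'F_m',(R.T@s['contact_force']).round(1),'M',(R.T@s['wrist_torque']).round(2),'op',round(s['opening'],3),'rot',np.degrees((c[1].inv()*Ro.from_euler('xyz',s['tcp_rot'])).as_rotvec()).round(2))
E
python3 -c "
from h import *
st([0,0,1.05])"
```

```text
t 7.375 cmd [-1.0000e-02 -5.0030e+01  2.0495e+02] meas [ 5.0000e-02 -5.0070e+01  2.0465e+02] F_m [-0.6  0.9 -1.8] M [-0.06  0.45  0.02] op 0.146 rot [ 0.   -0.02 -0.  ]
```

step_arm:
  deltas:
    - {"translation": [0.05, 0, 0], "rot": [0, 0, 0]}
    - {"translation": [0.1, 0, 0], "rot": [0, 0, 0]}
    - {"translation": [0.15, 0, 0], "rot": [0, 0, 0]}
    - {"translation": [0.15, 0, 0], "rot": [0, 0, 0]}

```text
clock: 7.88
eef_pos: [616.7, 61.1, 331.2]
tcp_rot: [-3.141, 0.499, 0.197]
contact_force: [-0.5, -0.3, -1.5]
opening: 0.143
```

```bash
python3 -c "
from h import *
st([.15,0,0])"
```

```text
t 7.875 cmd [ -1.51 -50.03 204.95] meas [ -1.53 -50.08 204.94] F_m [-0.2  0.1 -1.6] M [-0.11  0.37  0.07] op 0.143 rot [ 0.  0. -0.]
```

step_arm:
  deltas:
    - {"translation": [0.05, 0, 0], "rot": [0, 0, 0]}
    - {"translation": [0.1, 0, 0], "rot": [0, 0, 0]}
    - {"translation": [0.15, 0, 0], "rot": [0, 0, 0]}
    - {"translation": [0.15, 0, 0], "rot": [0, 0, 0]}

```text
clock: 8.38
eef_pos: [618.0, 61.3, 330.5]
tcp_rot: [-3.141, 0.499, 0.197]
contact_force: [0.2, 0.5, -1.4]
opening: 0.148
```

```bash
python3 -c "
from h import *
st([.15,0,0])"
```

```text
t 8.375 cmd [ -3.01 -50.03 204.95] meas [ -3.01 -50.08 204.91] F_m [-0.9 -0.5 -1.1] M [-0.06  0.36  0.01] op 0.148 rot [-0. -0. -0.]
```

step_arm:
  deltas:
    - {"translation": [0.04, 0, 0], "rot": [0, 0, 0]}
    - {"translation": [0.08, 0, 0], "rot": [0, 0, 0]}
    - {"translation": [0.12, 0, 0], "rot": [0, 0, 0]}
    - {"translation": [0.12, 0, 0], "rot": [0, 0, 0]}

```text
clock: 8.88
eef_pos: [618.8, 61.6, 329.9]
tcp_rot: [-3.141, 0.5, 0.197]
contact_force: [-2.6, 1.1, 0.5]
opening: 0.142
```

```bash
python3 -c "
from h import *
st([.12,0,0])"
```

```text
t 8.875 cmd [ -4.21 -50.03 204.95] meas [ -4.05 -50.17 204.84] F_m [ 2.3 -1.6 -0.6] M [-0.34 -0.14 -0.25] op 0.142 rot [ 0.01 -0.04  0.  ]
```

step_arm:
  deltas:
    - {"translation": [0.04, 0, 0], "rot": [0, 0, 0]}
    - {"translation": [0.08, 0, 0], "rot": [0, 0, 0]}
    - {"translation": [0.08, 0, 0], "rot": [0, 0, 0]}

```text
clock: 9.25
eef_pos: [619.3, 61.7, 329.7]
tcp_rot: [-3.141, 0.501, 0.197]
contact_force: [-5.9, 1.5, 4.5]
opening: 0.145
```

```bash
python3 -c "
from h import *
st([.08,0,0])"
```

```text
t 9.25 cmd [ -5.01 -50.03 204.95] meas [ -4.56 -50.22 204.91] F_m [ 6.9 -2.7  1.3] M [-0.4  -0.82 -0.31] op 0.145 rot [ 0.02 -0.09 -0.  ]
```

step_arm:
  deltas:
    - {"translation": [-0.28, 0, 0], "rot": [0, 0, 0]}
    - {"translation": [-0.28, 0, 0.1], "rot": [0, 0, 0]}
    - {"translation": [-0.28, 0, 0.2], "rot": [0, 0, 0]}
    - {"translation": [-0.28, 0, 0.3], "rot": [0, 0, 0]}
    - {"translation": [-0.28, 0, 0.4], "rot": [0, 0, 0]}
    - {"translation": [-0.28, 0, 0.4], "rot": [0, 0, 0]}

```text
clock: 10.0
eef_pos: [615.7, 60.8, 327.8]
tcp_rot: [3.141, 0.498, 0.197]
contact_force: [1.7, -1.2, 2.4]
opening: 0.142
```

```bash
python3 -c "
from h import *
st([-.28,0,.4])"
```

```text
t 10.0 cmd [ -2.21 -50.04 200.95] meas [ -2.23 -49.98 201.48] F_m [-0.1  1.5  2.8] M [-0.03  0.33  0.05] op 0.142 rot [-0.02  0.06  0.  ]
```

Run:
```python
from h import *
for n in('top','side'): grab(n,n+'5')
zoom('side5',236,180,64,66,9,'pics/z1.png'); zoom('top5',218,166,50,38,14,'pics/z2.png')
```

```text
(no output)
```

View pics/z1.png

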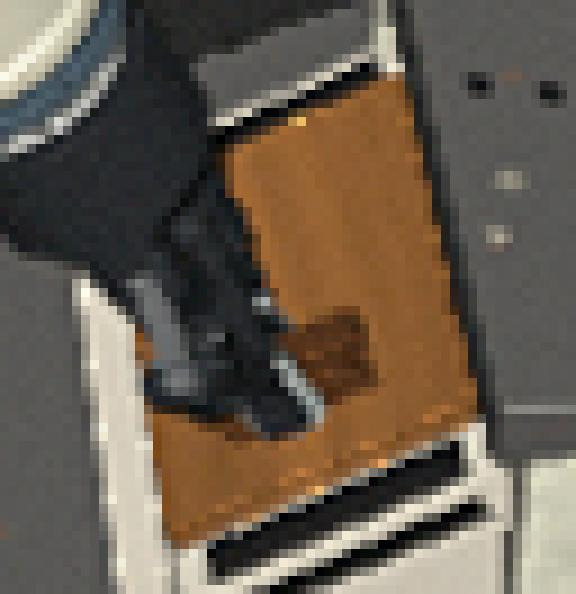

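View pics/z2.png

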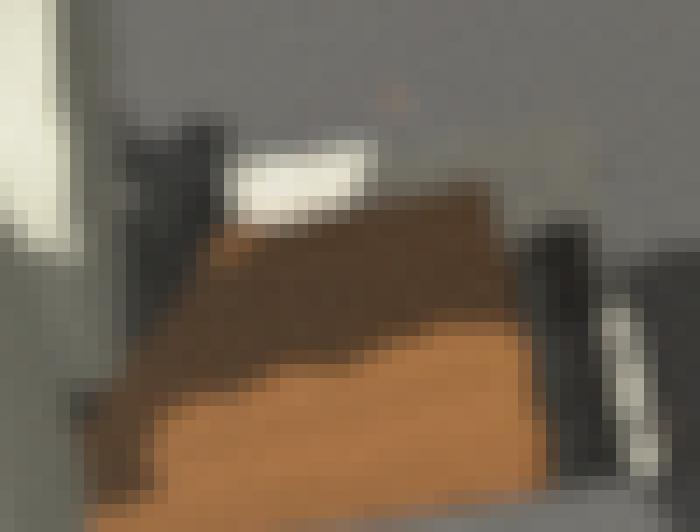

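Run:
```python
from h import *
s=load('side5');t=load('top5')
g=lambda x,y:(236+(x+.5)/9-.5,180+(y+.5)/9-.5)
k=lambda x,y:(218+(x+.5)/14-.5,166+(y+.5)/14-.5)
z=11.7
for q in [(175,547),(320,491),(480,422)]: print('near bottom',inm(s,*g(*q),z))
for q in [(228,146),(400,76)]: print('far top',inm(s,*g(*q),z+12))
for q in [(208,548),(460,446)]: print('S blk in',inm(s,*g(*q),12))
for q in [(220,135),(380,66)]: print('S farblk out',inm(s,*g(*q),12))
for q in [(490,188),(535,330),(553,475)]: print('T far top',inm(t,*k(*q),z+12))
```

```text
near bottom [-56.3 -71.4  11.7]
near bottom [ -4.7 -74.   11.7]
near bottom [ 51.5 -73.9  11.7]
far top [-10.   75.2  23.7]
far top [54.7 71.3 23.7]
S blk in [-45.1 -77.6  12. ]
S blk in [ 43.5 -80.1  12. ]
S farblk out [-16.4  94.3  12. ]
S farblk out [45.2 92.4 12. ]
T far top [-54.4  72.1  23.7]
T far top [-9.6 76.7 23.7]
T far top [33.3 74.5 23.7]
```

step_arm:
  deltas:
    - {"translation": [0, 0, 0.05], "rot": [0, 0, 0]}
    - {"translation": [0, 0, 0.1], "rot": [0, 0, 0]}
    - {"translation": [0, 0, 0.1], "rot": [0, 0, 0]}

```text
clock: 10.48
eef_pos: [615.5, 60.6, 327.7]
tcp_rot: [3.141, 0.497, 0.197]
contact_force: [5.1, -1.1, 9.1]
opening: 0.145
```

```bash
python3 -c "
from h import *
st([0,0,.1])"
```

```text
t 10.475 cmd [ -2.21 -50.04 199.95] meas [ -2.11 -49.85 201.25] F_m [ 0.2  2.1 10.3] M [0.05 0.09 0.05] op 0.145 rot [-0.03  0.12  0.01]
```

step_arm:
  deltas:
    - {"translation": [0, 0, 0.05], "rot": [0, 0, 0]}
    - {"translation": [0, 0, 0.1], "rot": [0, 0, 0]}
    - {"translation": [0, 0, 0.1], "rot": [0, 0, 0]}

```text
clock: 10.85
eef_pos: [615.3, 60.5, 327.6]
tcp_rot: [3.141, 0.496, 0.197]
contact_force: [5.7, -2.5, 13.4]
opening: 0.144
```

```bash
python3 -c "
from h import *
st([0,0,.1])"
```

```text
t 10.85 cmd [ -2.21 -50.04 198.95] meas [ -1.97 -49.74 201.03] F_m [ 2.   3.6 14.2] M [ 0.02 -0.13  0.07] op 0.144 rot [-0.04  0.17  0.02]
```

step_arm:
  deltas:
    - {"translation": [0, 0, -0.12], "rot": [0, 0, 0]}
    - {"translation": [0, 0.1, -0.12], "rot": [0, 0, 0]}
    - {"translation": [0, 0.2, -0.12], "rot": [0, 0, 0]}
    - {"translation": [0, 0.3, -0.12], "rot": [0, 0, 0]}
    - {"translation": [0, 0.3, -0.12], "rot": [0, 0, 0]}

```text
clock: 11.48
eef_pos: [615.4, 57.9, 326.2]
tcp_rot: [-3.141, 0.5, 0.197]
contact_force: [-0.3, 0.7, -1.3]
opening: 0.144
```

```bash
python3 -c "
from h import *
st([0,.3,-.12])"
```

```text
t 11.475 cmd [ -2.21 -47.04 200.15] meas [ -2.22 -47.21 199.61] F_m [-0.5 -0.7 -1.3] M [-0.27  0.38 -0.01] op 0.144 rot [ 0.02 -0.06 -0.  ]
```

step_arm:
  deltas:
    - {"translation": [0, -0.2, 0], "rot": [0, 0, 0]}
    - {"translation": [0, -0.4, 0], "rot": [0, 0, 0]}
    - {"translation": [0, -0.6, 0], "rot": [0, 0, 0]}
    - {"translation": [0, -0.6, 0], "rot": [0, 0, 0]}

```text
clock: 11.98
eef_pos: [614.7, 61.9, 327.0]
tcp_rot: [3.136, 0.499, 0.196]
contact_force: [2.6, -13.3, 0.3]
opening: 0.143
```

```bash
python3 -c "
from h import *
st([0,-.6,0])"
```

```text
t 11.975 cmd [ -2.21 -53.04 200.15] meas [ -1.97 -51.25 200.42] F_m [ 0.2 13.5  0.2] M [ 2.25  0.18 -0.22] op 0.143 rot [-0.3   0.    0.08]
```

step_arm:
  deltas:
    - {"translation": [0, 0.45, 0], "rot": [0, 0, 0]}
    - {"translation": [0, 0.45, 0.05], "rot": [0, 0, 0]}
    - {"translation": [0, 0.45, 0.1], "rot": [0, 0, 0]}
    - {"translation": [0, 0.45, 0.15], "rot": [0, 0, 0]}
    - {"translation": [0, 0.45, 0.15], "rot": [0, 0, 0]}

```text
clock: 12.6
eef_pos: [614.6, 59.3, 325.4]
tcp_rot: [-3.142, 0.499, 0.197]
contact_force: [1.1, -0.3, -0.9]
opening: 0.143
```

```bash
python3 -c "
from h import *
st([0,.45,.15])"
```

```text
t 12.6 cmd [ -2.21 -48.54 198.65] meas [ -2.21 -48.69 198.73] F_m [-1.3  0.5 -0.3] M [0.01 0.45 0.08] op 0.143 rot [-0.01  0.02 -0.01]
```

step_arm:
  deltas:
    - {"translation": [0, 0, 0.05], "rot": [0, 0, 0]}
    - {"translation": [0, 0, 0.1], "rot": [0, 0, 0]}
    - {"translation": [0, 0, 0.15], "rot": [0, 0, 0]}
    - {"translation": [0, 0, 0.15], "rot": [0, 0, 0]}

```text
clock: 13.1
eef_pos: [614.2, 58.9, 324.5]
tcp_rot: [3.141, 0.498, 0.197]
contact_force: [4.1, -2.6, 4.2]
opening: 0.142
```

```bash
python3 -c "
from h import *
st([0,0,.15])"
```

```text
t 13.1 cmd [ -2.21 -48.54 197.15] meas [ -2.22 -48.44 197.71] F_m [-1.1  3.4  5.3] M [ 0.35  0.38 -0.03] op 0.142 rot [-0.02  0.07  0.01]
```

step_arm:
  deltas:
    - {"translation": [0, 0.05, 0.05], "rot": [0, 0, 0]}
    - {"translation": [0, 0.05, 0.1], "rot": [0, 0, 0]}
    - {"translation": [0, 0.05, 0.15], "rot": [0, 0, 0]}
    - {"translation": [0, 0.05, 0.15], "rot": [0, 0, 0]}

```text
clock: 13.6
eef_pos: [613.4, 58.5, 322.6]
tcp_rot: [-3.142, 0.499, 0.197]
contact_force: [4.5, -0.4, 3.7]
opening: 0.146
```

```bash
python3 -c "
from h import *
st([0,.05,.15])"
```

```text
t 13.6 cmd [ -2.21 -48.04 195.65] meas [ -2.31 -48.15 195.58] F_m [-2.   1.3  5.3] M [ 0.33  0.71 -0.02] op 0.146 rot [-0.01  0.02 -0.01]
```

step_arm:
  deltas:
    - {"translation": [0, 0, 0.05], "rot": [0, 0, 0]}
    - {"translation": [0, 0, 0.1], "rot": [0, 0, 0]}
    - {"translation": [0, 0, 0.1], "rot": [0, 0, 0]}

```text
clock: 13.98
eef_pos: [612.9, 58.3, 321.8]
tcp_rot: [3.142, 0.499, 0.197]
contact_force: [4.0, 1.2, 3.7]
opening: 0.143
```

```bash
python3 -c "
from h import *
st([0,0,.1])"
```

```text
t 13.975 cmd [ -2.21 -48.04 194.65] meas [ -2.25 -48.08 194.62] F_m [-1.9 -0.4  5.2] M [ 0.41  0.74 -0.  ] op 0.143 rot [-0.01  0.01 -0.01]
```

step_arm:
  deltas:
    - {"translation": [0, 0, 0.05], "rot": [0, 0, 0]}
    - {"translation": [0, 0, 0.1], "rot": [0, 0, 0]}
    - {"translation": [0, 0, 0.15], "rot": [0, 0, 0]}
    - {"translation": [0, 0, 0.2], "rot": [0, 0, 0]}
    - {"translation": [0, 0, 0.2], "rot": [0, 0, 0]}

```text
clock: 14.6
eef_pos: [611.7, 58.1, 319.8]
tcp_rot: [-3.141, 0.5, 0.197]
contact_force: [3.0, 1.0, 1.6]
opening: 0.142
```

```bash
python3 -c "
from h import *
st([0,0,.2])"
```

```text
t 14.6 cmd [ -2.21 -48.04 192.65] meas [ -2.14 -48.11 192.29] F_m [-2.  -0.4  2.9] M [ 0.28  0.57 -0.11] op 0.142 rot [ 0.01 -0.04 -0.  ]
```

step_arm:
  deltas:
    - {"translation": [0, 0, 0.05], "rot": [0, 0, 0]}
    - {"translation": [0, 0, 0.1], "rot": [0, 0, 0]}
    - {"translation": [0, 0, 0.15], "rot": [0, 0, 0]}
    - {"translation": [0, 0, 0.15], "rot": [0, 0, 0]}

```text
clock: 15.1
eef_pos: [611.0, 57.9, 318.5]
tcp_rot: [-3.141, 0.5, 0.197]
contact_force: [1.2, 0.7, 1.2]
opening: 0.144
```

```bash
python3 -c "
from h import *
st([0,0,.15])"
```

```text
t 15.1 cmd [ -2.21 -48.04 191.15] meas [ -2.12 -48.09 190.85] F_m [-0.6 -0.5  1.7] M [ 0.13  0.47 -0.1 ] op 0.144 rot [ 0.01 -0.04 -0.  ]
```

step_arm:
  deltas:
    - {"translation": [0, 0, 0.05], "rot": [0, 0, 0]}
    - {"translation": [0, 0, 0.1], "rot": [0, 0, 0]}
    - {"translation": [0, 0, 0.15], "rot": [0, 0, 0]}
    - {"translation": [0, 0, 0.2], "rot": [0, 0, 0]}
    - {"translation": [0, 0, 0.2], "rot": [0, 0, 0]}

```text
clock: 15.72
eef_pos: [610.4, 57.6, 317.6]
tcp_rot: [3.141, 0.499, 0.197]
contact_force: [2.2, -0.9, 6.8]
opening: 0.14
```

Run:
```python
from h import *
st([0,0,.2])
for n in('top','side'): grab(n,n+'6')
zoom('side6',236,180,64,66,9,'pics/z1.png'); zoom('top6',218,166,50,38,14,'pics/z2.png')
```

```text
t 15.725 cmd [ -2.21 -48.04 189.15] meas [ -2.02 -47.93 189.75] F_m [1.5 1.3 6.9] M [ 0.16  0.03 -0.18] op 0.14 rot [-0.01  0.03  0.01]
```

View pics/z1.png

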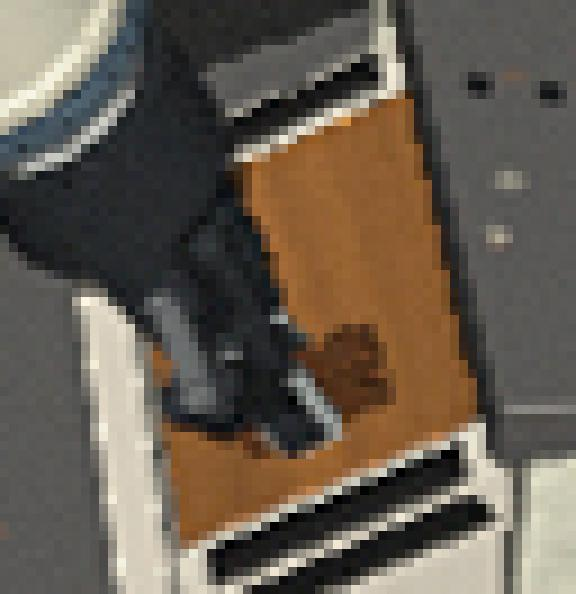

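View pics/z2.png

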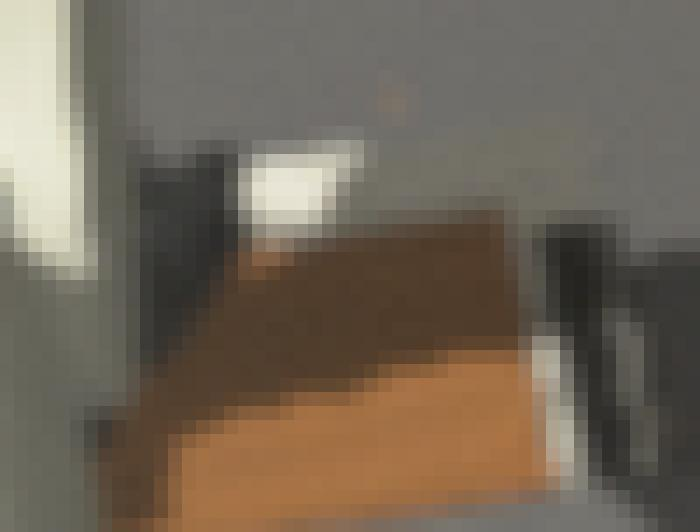

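step_arm:
  deltas:
    - {"translation": [0, 0, 0.1], "rot": [0, 0, 0]}
    - {"translation": [0, 0, 0.2], "rot": [0, 0, 0]}
    - {"translation": [0, 0, 0.2], "rot": [0, 0, 0]}

```text
clock: 16.2
eef_pos: [610.1, 57.6, 317.7]
tcp_rot: [3.141, 0.497, 0.197]
contact_force: [4.1, 0.6, 18.2]
opening: 0.143
```

```bash
python3 -c "
from h import *
st([0,0,.2])"
```

```text
t 16.2 cmd [ -2.21 -48.04 187.15] meas [ -1.73 -47.94 189.7 ] F_m [ 5.1  0.2 17.9] M [-0.   -0.59 -0.15] op 0.143 rot [-0.02  0.15  0.01]
```

step_arm:
  deltas:
    - {"translation": [0, 0, -0.25], "rot": [0, 0, 0]}
    - {"translation": [0, 0, -0.25], "rot": [0, 0, 0]}
    - {"translation": [0, 0, -0.25], "rot": [0, 0, 0]}
    - {"translation": [0, 0, -0.25], "rot": [0, 0, 0]}
    - {"translation": [0, 0, -0.25], "rot": [0, 0, 0]}
    - {"translation": [0, 0, -0.25], "rot": [0, 0, 0]}
  grip: 120

```text
clock: 16.95
eef_pos: [610.5, 57.8, 317.4]
tcp_rot: [-3.141, 0.499, 0.197]
contact_force: [-0.0, -0.2, 0.5]
opening: 0.528
```

```bash
python3 -c "
from h import *
st([0,0,-.25])"
```

```text
t 16.95 cmd [ -2.21 -48.04 189.65] meas [ -2.21 -48.09 189.57] F_m [0.3 0.1 0.4] M [0.09 0.19 0.05] op 0.528 rot [-0.   -0.01 -0.  ]
```

step_arm:
  deltas:
    - {"translation": [0, 0, -1.0], "rot": [0, 0, 0]}
    - {"translation": [0, 0, -4.0], "rot": [0, 0, 0]}
    - {"translation": [0, 0, -8.0], "rot": [0, 0, 0]}
    - {"translation": [0, 0, -8.0], "rot": [0, 0, 0]}

```text
clock: 17.45
eef_pos: [649.8, 65.6, 391.1]
tcp_rot: [3.141, 0.493, 0.197]
contact_force: [0.3, 0.7, -0.4]
opening: 0.533
```

Run:
```python
from h import *
st([0,0,-8])
for n in('top','side'): grab(n,n+'7')
zoom('side7',230,180,70,66,9,'pics/z1.png'); zoom('top7',205,160,70,50,11,'pics/z2.png')
```

```text
t 17.45 cmd [ -2.22 -48.03 269.65] meas [ -2.11 -48.05 273.45] F_m [-0.6 -0.6 -0.2] M [ 0.04  0.22 -0.03] op 0.533 rot [-0.03  0.34  0.  ]
```

View pics/z1.png

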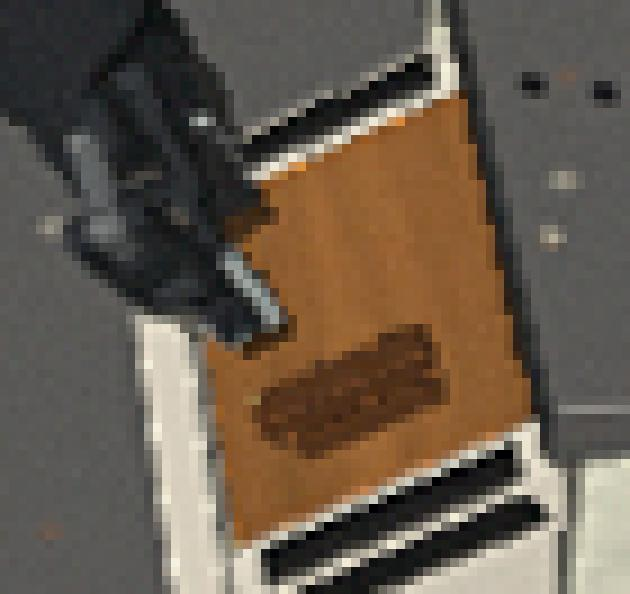

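View pics/z2.png

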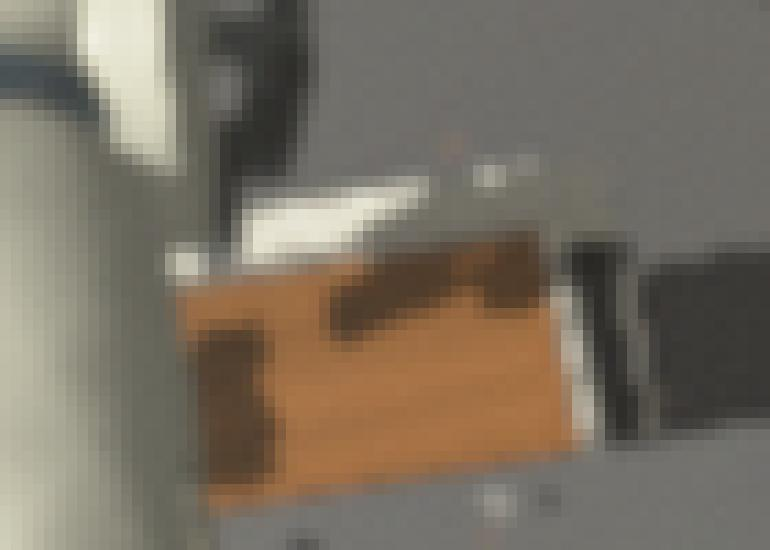

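step_arm:
  deltas:
    - {"translation": [0, 3.0, 0], "rot": [0, 0, 0]}
    - {"translation": [0, 8.0, 0], "rot": [0, 0, 0]}
    - {"translation": [0, 10.0, 2.0], "rot": [0, 0, 0]}
    - {"translation": [0, 10.0, 5.0], "rot": [0, 0, 0]}
    - {"translation": [0, 10.0, 7.3], "rot": [0, 0, 0]}
    - {"translation": [0, 10.0, 7.3], "rot": [0, 0, 0]}
    - {"translation": [0, 10.0, 7.3], "rot": [0, 0, 0]}
  grip: 255

```text
clock: 18.42
eef_pos: [633.6, -39.5, 323.9]
tcp_rot: [-3.142, 0.499, 0.197]
contact_force: [-0.3, 0.2, 0.2]
opening: -0.0
```

```bash
python3 -c "
from h import *
st([0,10,7.3])"
```

```text
t 18.425 cmd [ -2.21  51.96 196.63] meas [ -2.27  51.89 197.08] F_m [ 0.4 -0.2  0.1] M [-0.02  0.22  0.04] op -0.0 rot [-0.01  0.01 -0.01]
```

step_arm:
  deltas:
    - {"translation": [0, 0, 0.2], "rot": [0, 0, 0]}
    - {"translation": [0, 0, 0.4], "rot": [0, 0, 0]}
    - {"translation": [0, 0, 0.6], "rot": [0, 0, 0]}
    - {"translation": [0, 0, 0.8], "rot": [0, 0, 0]}
    - {"translation": [0, 0, 0.8], "rot": [0, 0, 0]}

```text
clock: 19.05
eef_pos: [629.5, -40.4, 316.4]
tcp_rot: [-3.141, 0.5, 0.197]
contact_force: [0.5, 1.3, -0.6]
opening: -0.001
```

```bash
python3 -c "
from h import *
st([0,0,.8])"
```

```text
t 19.05 cmd [ -2.21  51.96 188.63] meas [ -2.16  51.91 188.41] F_m [-0.9 -1.2 -0.2] M [-0.04  0.25 -0.01] op -0.001 rot [ 0.01 -0.02 -0.  ]
```

step_arm:
  deltas:
    - {"translation": [0, 0, 0.1], "rot": [0, 0, 0]}
    - {"translation": [0, 0, 0.2], "rot": [0, 0, 0]}
    - {"translation": [0, 0, 0.3], "rot": [0, 0, 0]}
    - {"translation": [0, 0, 0.4], "rot": [0, 0, 0]}
    - {"translation": [0, 0, 0.4], "rot": [0, 0, 0]}

```text
clock: 19.68
eef_pos: [628.0, -40.6, 314.0]
tcp_rot: [3.142, 0.498, 0.197]
contact_force: [1.0, 1.1, 5.2]
opening: -0.004
```

```bash
python3 -c "
from h import *
st([0,0,.4])"
```

```text
t 19.675 cmd [ -2.21  51.96 184.63] meas [ -2.04  51.9  185.59] F_m [ 1.5 -0.9  5.1] M [-0.14 -0.1   0.04] op -0.004 rot [-0.01  0.06  0.  ]
```

step_arm:
  deltas:
    - {"translation": [0, 0, 0.1], "rot": [0, 0, 0]}
    - {"translation": [0, 0, 0.2], "rot": [0, 0, 0]}
    - {"translation": [0, 0, 0.3], "rot": [0, 0, 0]}
    - {"translation": [0, 0, 0.3], "rot": [0, 0, 0]}

```text
clock: 20.18
eef_pos: [627.6, -40.7, 314.1]
tcp_rot: [3.141, 0.495, 0.197]
contact_force: [4.0, 3.5, 23.3]
opening: -0.001
```

```bash
python3 -c "
from h import *
st([0,0,.3])"
```

```text
t 20.175 cmd [ -2.21  51.96 181.63] meas [ -1.58  51.85 185.46] F_m [ 7.1 -2.7 22.6] M [-0.44 -1.01 -0.05] op -0.001 rot [-0.04  0.23  0.02]
```

step_arm:
  deltas:
    - {"translation": [0, 0, 0.1], "rot": [0, 0, 0]}
    - {"translation": [0, 0, 0.1], "rot": [0, 0, 0]}
    - {"translation": [0, 0, -0.4], "rot": [0, 0, 0]}
    - {"translation": [0, 0, -2.5], "rot": [0, 0, 0]}
    - {"translation": [0, 0, -5.0], "rot": [0, 0, 0]}
    - {"translation": [0, -4.0, -5.0], "rot": [0, 0, 0]}
    - {"translation": [0, -10.0, -4.0], "rot": [0, 0, 0]}
    - {"translation": [0, -10.0, -4.0], "rot": [0, 0, 0]}

```text
clock: 21.18
eef_pos: [624.3, 64.0, 344.7]
tcp_rot: [-3.14, 0.501, 0.201]
contact_force: [0.9, -0.4, 1.1]
opening: 0.005
```

```bash
python3 -c "
from h import *
st([0,-10,-4])"
```

```text
t 21.175 cmd [ -2.21 -48.03 221.65] meas [ -2.13 -51.43 220.65] F_m [-0.2  0.5  1.3] M [0.03 0.26 0.  ] op 0.005 rot [-0.03 -0.1  -0.21]
```

step_arm:
  deltas:
    - {"translation": [0, 0, 0.4], "rot": [0, 0, 0]}
    - {"translation": [0, 0, 0.6], "rot": [0, 0, 0]}
    - {"translation": [0, 0, 0.8], "rot": [0, 0, 0]}
    - {"translation": [0, 0, 0.9], "rot": [0, 0, 0]}
    - {"translation": [0, 0, 1.0], "rot": [0, 0, 0]}
    - {"translation": [0, 0, 1.0], "rot": [0, 0, 0]}

```text
clock: 21.92
eef_pos: [621.7, 59.1, 338.8]
tcp_rot: [3.141, 0.497, 0.196]
contact_force: [2.5, -0.3, 12.0]
opening: -0.001
```

```bash
python3 -c "
from h import *
st([0,0,1])"
```

```text
t 21.925 cmd [ -2.21 -48.03 211.65] meas [ -1.83 -47.16 213.72] F_m [ 3.6  0.8 11.7] M [ 0.07 -0.43  0.06] op -0.001 rot [-0.01  0.15  0.06]
```

step_arm:
  deltas:
    - {"translation": [0, 0, 0.1], "rot": [0, 0, 0]}
    - {"translation": [0, 0, 0.2], "rot": [0, 0, 0]}
    - {"translation": [0, 0, 0.25], "rot": [0, 0, 0]}
    - {"translation": [0, 0, 0.25], "rot": [0, 0, 0]}

```text
clock: 22.42
eef_pos: [621.2, 59.0, 338.9]
tcp_rot: [3.141, 0.494, 0.196]
contact_force: [5.5, 0.6, 28.2]
opening: 0.001
```

```bash
python3 -c "
from h import *
st([0,0,.25])"
```

```text
t 22.425 cmd [ -2.21 -48.03 209.15] meas [ -1.39 -47.17 213.6 ] F_m [ 8.7  0.4 27.3] M [ 0.05 -1.26 -0.01] op 0.001 rot [-0.02  0.3   0.07]
```

step_arm:
  deltas:
    - {"translation": [0, 0, -0.4], "rot": [0, 0, 0]}
    - {"translation": [0, 0, -3.0], "rot": [0, 0, 0]}
    - {"translation": [0, 0, -8.0], "rot": [0, 0, 0]}
    - {"translation": [0, 5.0, -13.0], "rot": [0, 0, 0]}
    - {"translation": [0, 10.0, -15.0], "rot": [0, 0, 0]}
    - {"translation": [0, 15.0, -15.0], "rot": [0, 0, 0]}
    - {"translation": [0, 20.0, -15.0], "rot": [0, 0, 0]}
    - {"translation": [0, 24.0, -15.0], "rot": [0, 0, 0]}

```text
clock: 23.42
eef_pos: [737.1, -164.5, 465.7]
tcp_rot: [-3.141, 0.5, 0.196]
contact_force: [-0.5, 1.1, -0.3]
opening: -0.003
```

step_arm:
  deltas:
    - {"translation": [0, 6.0, 0], "rot": [0, 0, 0]}
    - {"translation": [0, 8.0, 0], "rot": [0, 0, 0]}
    - {"translation": [0, 8.0, 0], "rot": [0, 0, 0]}

```text
clock: 23.8
eef_pos: [752.5, -241.7, 465.3]
tcp_rot: [-3.141, 0.5, 0.195]
contact_force: [-0.0, 1.3, -0.3]
opening: -0.003
```

Run:
```python
from h import *
st()
for n in('top','side'): grab(n,n+'8')
zoom('side8',230,180,70,66,9,'pics/z1.png'); zoom('top8',195,160,80,50,9,'pics/z2.png')
# bystander shift: before/after pixel difference of start vs now
for n in('top','side'):
    a,b=[cv2.cvtColor(load(n+k)['image'],cv2.COLOR_RGB2HSV) for k in '08']
    for nm,(x0,y0,x1,y1) in (dict(taj=(125,165,195,225)) if n=='top' else dict(taj=(215,285,300,370))).items():
        for h in(a,b):
            m=((h[...,0]<15)&(h[...,1]>120)&(h[...,2]>60))[y0:y1,x0:x1]; print(n,nm,np.argwhere(m).mean(0).round(1),m.sum())
```

```text
t 23.8 cmd [ -2.21 -48.03 209.15] meas [ -2.18 273.46 358.  ] F_m [-0.3 -1.3 -0.2] M [-0.02  0.28  0.01] op -0.003 rot [ 0.1  -0.05  0.11]
top taj [30.6 32.1] 1743
top taj [30.5 32. ] 1737
side taj [49.6 42.1] 3405
side taj [49.6 42.2] 3415
```

View pics/z1.png

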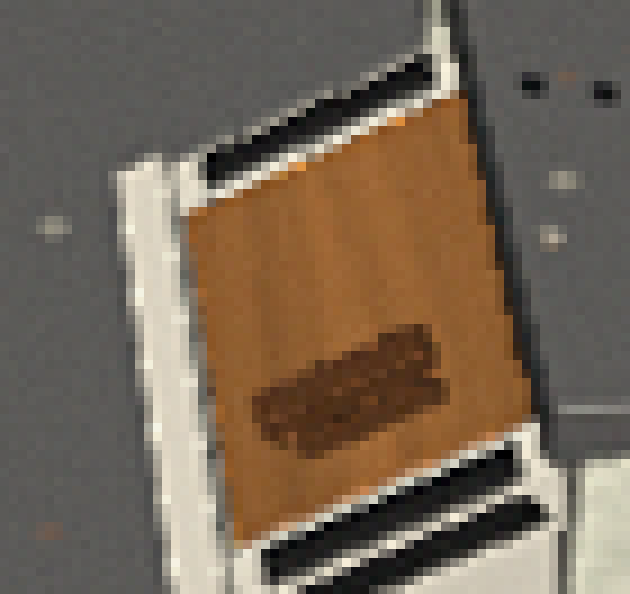

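View pics/z2.png

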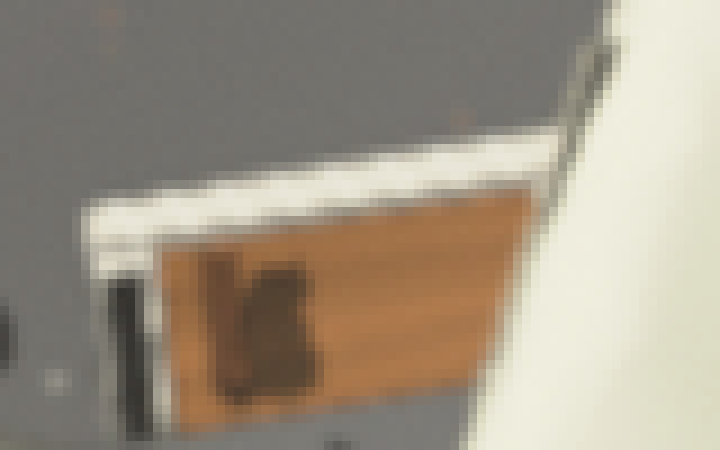

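View pics/top8.png

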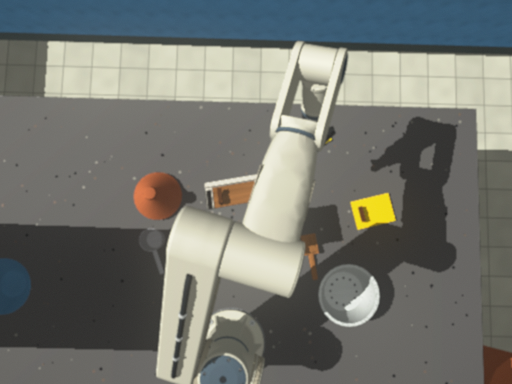

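```bash
python3 -c "
from h import *
print(ticket.sign_off())"
```

```text
the job is handed in; nothing more can be done
None
```

The lid is in the bin's mouth, handle out with its handle end to the left, and my last checks show it fully down and level. The job is handed in at about 24 s of the 61 s allowed; the hand-in gave no verdict.

- **Placing:** I picked the olive-wood lid up by its handle and tilted it square to the mouth. I felt for the lower lip and the near end wall to centre it, then lowered it slowly past both seals. That took about 5 to 7 N.
- **First try:** The lid first came to rest on the near rim instead of inside the recess. I shifted it about 1.5 mm sideways by feel and it dropped in.
- **Pressing home:** After releasing it, I pressed with closed fingertips: the far end read 23 N, then I pushed 1 mm further without a reading, and the handle end read about 28 N. The highest force I read was about 29 N, against the 70 N limit.
- **Level check:** Under those presses the far end stopped within about 0.5 mm of its expected seated height and the handle end within about 0.7 mm. Across roughly 100 mm between the two points, that means no noticeable tilt.
- **Final pictures:** The side view shows both ends flush with the rims. The tajine has not moved, and by eye the cup and scoop are where they stood. The arm is clear of everything.
- **Disagreement:** Along the slope, the camera-based position of the mouth was about 2 mm off the position I felt by contact. I used the felt position.

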